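# Lock a condenser lens holder in its service fixture

## Task

Push the white ceramic lens holder along its channel until it is fully home against the fence, then push the lever with the brass crossbar past its first detent to the second stop, so that its tongue locks the holder in. Leave the lever parked until the holder is home, only push the holder with the fingers without lifting it off the plate, and leave the parts standing around alone.

Things in the scene. Friction and masses are not known exactly. Their poses are not given: they have to be found in the camera images.
- fixture: Fixed aluminium fixture (place and yaw vary); plate 185 x 220 x 10 mm, x -130 to 55, y -65 to 155 mm in its own frame. Origin: at bench height below the holder's centre when home; z up. Holder channel along x on the plate (top z = 10 mm): two dark rails, tops z = 22 mm, inner faces y = -32 and 32 mm, x = -125 to 30 mm, open at -x; home is towards +x.
- fence (a point): Top middle of the face of the fence that ends the channel: a dark bar across it, 80 mm long, face at x = 30 mm in the fixture's frame, top at z = 40 mm. The holder is fully home when it touches this face.
- gate (a point): Top middle of the lever's grey gate, on the +y side of the channel: in the fixture's frame x = -62 to -15 mm, y = 50 to 154 mm, top at z = 34 mm. The lever runs in its slot along y at x = -38.5 mm. Three black index lines on top mark parked, first detent and second stop.
- holder: Loose white ceramic condenser lens holder, about 200 g (varies): disc 60 mm in diameter and 24 mm high, 52 mm collar above it to 34 mm, glass lens dome to 40 mm. Origin: centre of its underside, z up. It stands on the plate in the channel, 50 to 75 mm short of home (on the -x side), with 2 mm of play to each rail.
- lever (a joint): Lever travel in m: 0 parked, 0.025 first detent, 0.050 second stop (hard end stop). Grows as the lever slides along the fixture's -y axis, towards the channel. Spring detents hold it at all three, with about 1 mm of play; getting out of either the parked place or the first detent takes about 5 N. Let go 2 mm or more before the humps at 0.0125 and 0.0375 it springs back, 2 mm past them it snaps on. Starts within 3 mm of parked.
- lever_bar (a point): Centre of the lever's brass crossbar: rod 14 mm in diameter, 36 mm long, lying along the fixture's x axis 75 mm above the bench, on an upright steel stem 10 mm wide (x), 8 mm thick (y). It moves with the lever: in the fixture's frame x = -38.5 mm, y = 115 mm parked, 65 mm at the second stop. Push it on its +y side, above the gate's top.
- tongue_end (a point): Channel-side end of the flat steel tongue that the lever carries, 10 mm wide (x -43.5 to -33.5 mm in the fixture's frame), 24 to 32 mm above the bench. It lies at y = 45 mm parked (outside the channel), 20 mm at the first detent, -5 mm at the second stop, where it bars the way 3.5 mm behind a holder that is home.
- eyepiece_a: Loose chrome eyepiece standing on the fixture's plate behind the gate, 34 mm in diameter, 53 mm tall. Origin: centre of its underside. To be left alone.
- eyepiece_b: Loose chrome eyepiece on the bench to the right, 34 mm in diameter, 53 mm tall. Origin: centre of its underside. To be left alone.
- turret: Loose black enamel objective turret lying on the bench right of the fixture, 72 mm in diameter, 28 mm tall. Origin: centre of its underside. To be left alone.
- focus_knob: Loose brass focusing knob on the bench right of the fixture, 40 mm in diameter, 34 mm tall. Origin: centre of its underside. To be left alone.
- objective: Loose objective standing on the bench to the left, 24 mm in diameter, 44 mm tall. Origin: centre of its underside. To be left alone.
- screwdriver: Loose screwdriver lying on the bench to the left, 150 mm long, up to 26 mm high. Origin: on its underside, at mid length. To be left alone.
Not all that is in view belongs to the job. Leave any green look-alike of the holder alone.

How it is judged:
By the outcome, as a careful person would: the job done as asked, in the order asked, and still so for the second after the job is handed in, with the robot touching nothing.
It also fails if it takes over 43 s, if anything falls off the work surface, if the arm or the gripper's body presses on something with over 40 N, if the wrist force passes 120 N, or if a joint passes its speed limit or range.

## Robot

A 6-joint arm with a two-finger parallel gripper is mounted at the origin on the work surface. World frame = base frame: x ahead of the robot, y to its left, z up, the work surface at z = 0. Lengths are in m, angles in degrees, forces in N, time in s.
With the tool pointing down it reaches from about 0.25 to 0.775 m from the base axis. Payload 4 kg.
Tool frame: the origin (TCP) lies on the centre line of the jaws, within the pads' length; the fingertips stand tcp_to_tips ahead of it and the grasp point (between the pads) lies 2 mm behind it (tcp_to_tips is the distance from the TCP to the fingertips, in m); z points along the fingers, y is the direction in which the jaws open and shut (so a half turn about z gives the same grasp; the last joint's range is limited). The gripper opens to 94 mm and grips with 3 to 60 N. Pads are 16 mm wide; open, the fingers measure 119 mm over their backs; the gripper's body (75 mm by 177 mm) begins 78 mm behind the grasp point.
Start: joints at [70.869, 4.996, 78.535, -0, 96.463, -5.907], TCP at [0.126, 0.535, 0.223] pointing down, gripper open.
Joint ranges: [-177.83, 177.83], [-43.37, 116.18], [15.69, 146.23], [-61.86, 241.86], [9.47, 152.12], [-147.06, 147.06]. Speed limits (degrees/s): [159.86, 159.86, 180, 180, 180, 180].

## Interface

Orientations are given as [roll, pitch, yaw] about the fixed x, y, z axes, in that order (R = Rz(yaw) Ry(pitch) Rx(roll)).
In Python, from station import read_state, snapshot, job_done, tcp_to_tips gives the robot as it stands.
- The arm moves only by the tool jog_arm, never from a script. Its argument "motion" is a list of rows, each a list of 4 numbers: the shift along the tool's x, y, z in m, then the turn about the tool's z in degrees. In form: [[dx, dy, dz, yaw], ...]. A call has 1 to 20 rows; each row shifts and turns the commanded pose from where the row before left it, along the tool's axes as they then stand; what a row does not reach is not made up. A row lasts 1/12 s, in which the tool goes at most 41.7 mm and 7.16 degrees, less where a joint would pass 70% of its speed; a pose out of reach is approached as far as the arm can. A call is refused whole if a number of a shift passes 0.0417 or a number of a turn 7.16, either way. A call with a gripper value outside its range is refused whole. "hand" is the opening in per cent of the stroke, from 0 (shut) to 100 (fully open), set as the call begins (left out, the last holds). The fingers move at their own pace and stop on an object; the grip force is fixed at half the most. Time passes only in rows, so rows that do not move let the fingers close. It gives the time, the measured TCP pose, the force and the opening at its end, in the units of the state.
- read_state(): the state, without advancing time (a new reading comes with each control period).
- snapshot(name): name is "scene" or "top"; returns a dict with "img" (384x512x3 uint8, red, green, blue), "fov_y" (degrees; the focal length in pixels is half the picture's height over the tangent of half this angle, whatever the lens; pixels are square), "cx", "cy" (the principal point, pixels), "dist_coeffs" ([k1, k2, p1, p2, k3] as OpenCV has them; the pictures are not rectified), "camera_from_world" (4x4, takes a point from world to camera coordinates). Camera axes: x right, y down, z forward; pixel columns grow to the right and rows downward; lengths in m; the calibration is good to about 2 mm. A picture is of the moment at which its call begins. There is no depth.
- job_done(): hands the job in, once; it reports no verdict.
The state is a dict: "t": time; "joints": joint angles; "qvel": joint speeds; "joint_torque": joint torques, N m; "tcp_pos": TCP position; "ee_rot": TCP orientation; "force": force on the tool from outside, world axes, zero at the start; "moment": the same for the moment, N m; "width": opening from 0.0 (shut) to 1.0 (fully open).
Only numpy, scipy, OpenCV 4.12 (cv2) and the standard library are available. Lean on these libraries where they do the work, as an engineer would, in place of code of your own. Each camera call takes 0.05 s, during which the arm holds its last target.

## Working session

There is one attempt and no reset: what is moved stays moved. The work goes in short steps, Python scripts to look and compute and a tool call to move; the robot and the scene stay as the last step left them, time stands still between calls to the robot, and variables do not carry over. Pictures are saved under pics/ and viewed, and the job is handed in when it is done.

Besides the shell and the picture viewer there is one more tool, called in YAML: its name, and indented under it one key for each argument. jog_arm: Moves the arm, as the interface text tells. Its arguments: {"type":"object","properties":{"motion":{"type":"array","items":{"type":"array","items":{"type":"number"}}},"hand":{"type":"number"}},"required":["motion"]}

```bash
mkdir -p pics; ls
cat > h.py <<'E'
import numpy as np,cv2,json
from station import *
def snap(n,f):
    s=snapshot(n); cv2.imwrite('pics/'+f+'.png',s['img'][:,:,::-1])
    np.savez('pics/'+f+'.npz',**{k:np.array(v) for k,v in s.items()})
    return s
def load(f): return dict(np.load('pics/'+f+'.npz'))
def K(s):
    h=s['img'].shape[0]; f=h/2/np.tan(np.radians(float(s['fov_y'])/2))
    return np.array([[f,0,float(s['cx'])],[0,f,float(s['cy'])],[0,0,1]])
def ray(s,uv,z):
    p=cv2.undistortPoints(np.array([[uv]],float),K(s),np.array(s['dist_coeffs'],float))[0,0]
    T=np.array(s['camera_from_world']); R,t=T[:3,:3],T[:3,3]
    o=-R.T@t; d=R.T@np.array([p[0],p[1],1]); return o+d*(z-o[2])/d[2]
def proj(s,P):
    T=np.array(s['camera_from_world'],float)
    return cv2.projectPoints(np.array(P,float).reshape(-1,1,3),cv2.Rodrigues(T[:3,:3])[0],T[:3,3],K(s),np.array(s['dist_coeffs'],float))[0][:,0]
def crop(f,x0,y0,x1,y1,k,out):
    i=cv2.imread('pics/'+f+'.png')[y0:y1,x0:x1]; cv2.imwrite('pics/'+out+'.png',cv2.resize(i,None,fx=k,fy=k,interpolation=cv2.INTER_CUBIC))
E
python3 - <<'E'
from h import *
snap('scene','s0');snap('top','t0');print(read_state(),tcp_to_tips)
s=load('t0');T=s['camera_from_world'];print(-T[:3,:3].T@T[:3,3]);s=load('s0');T=s['camera_from_world'];print(-T[:3,:3].T@T[:3,3])
E
```

```text
pics
{'t': 0.1, 'joints': array([ 7.08684647e+01,  5.03690387e+00,  7.86162963e+01, -3.67162150e-04,
        9.64616256e+01, -5.90728856e+00]), 'qvel': array([ 0.06191483, -0.13269112, -0.20923272,  0.01344698,  0.01315199,
        0.0301069 ]), 'joint_torque': array([ 2.10592763e-03, -3.41254413e+01, -3.03301978e+01,  7.19051762e-02,
        3.04617989e-02, -1.02109302e-04]), 'tcp_pos': array([0.12567658, 0.53497976, 0.22139995]), 'ee_rot': array([-1.79885746e+02, -1.14547793e-02,  1.66775701e+02]), 'force': array([ 0.52007457, -0.46646125, -0.11918678]), 'moment': array([-0.01802865, -0.00756066,  0.08038169]), 'width': 0.9995627968197257} 0.017
[0.3246454  0.01217384 1.47055698]
[1.31607815 0.00881234 0.69902874]
```

View pics/s0.png

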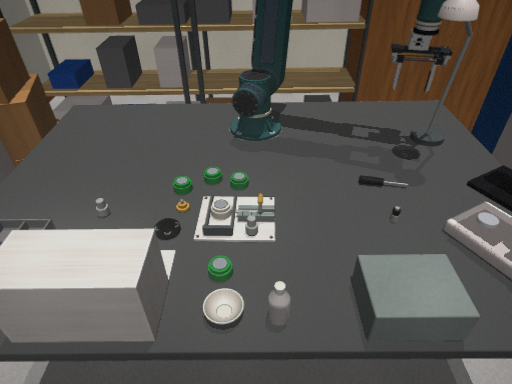

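View pics/t0.png

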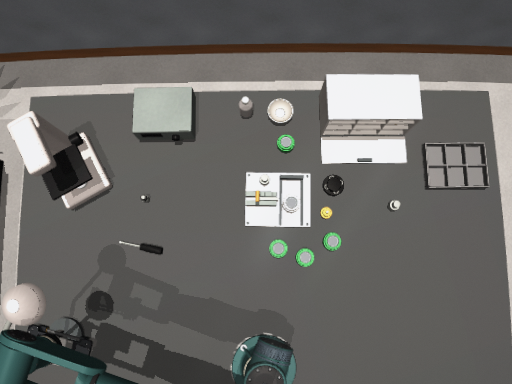

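Run:
```python
from h import *
crop('t0',235,160,325,240,8,'t0c');crop('s0',180,175,290,250,7,'s0c')
```

```text
(no output)
```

View pics/t0c.png

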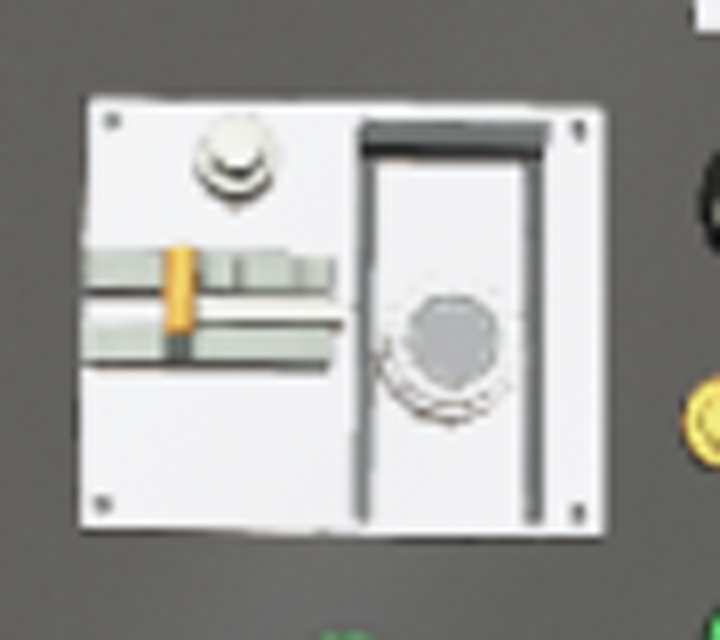

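View pics/s0c.png

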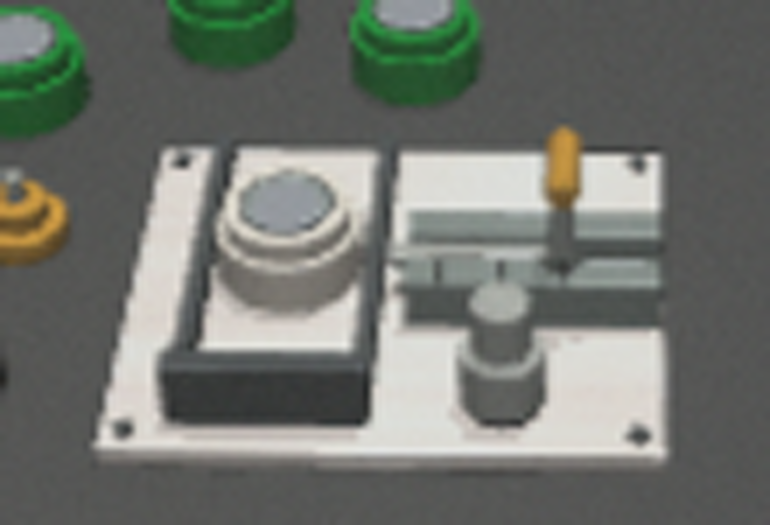

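```bash
cat > fit.py <<'E'
from h import *
from scipy.optimize import least_squares
C=np.array([[55,155,10],[55,-65,10],[-130,-65,10],[-130,155,10]])/1e3
def fx(p,P):
    P=np.asarray(P,float);c,s=np.cos(p[2]),np.sin(p[2]);return np.c_[p[0]+c*P[:,0]-s*P[:,1],p[1]+s*P[:,0]+c*P[:,1],P[:,2]]
t=load('t0');s=load('s0')
ut=np.array([[88,98],[605,106],[607,537],[80,530]])/8+[235,160]-.45
us=np.array([[667,452],[95,447],[165,148],[662,152]])/7+[180,175]-.45
def run(L):
    r=least_squares(lambda p:np.concatenate([(proj(S,fx(p,C))-u).ravel() for S,u in L]),[.5,0,0])
    print(r.x[:2],np.degrees(r.x[2]),r.fun.round(2));return r.x
E
python3 - <<'E'
from fit import *
run([(t,ut)]);run([(s,us)]);p=run([(t,ut),(s,us)])
# holder lens dome/collar top
for nm,S,uv in [('top',t,(453,340)),('scene',s,(288,203))]:
    k,o=(8,(235,160)) if nm=='top' else (7,(180,175))
    w=ray(S,np.array(uv)/k+o-.45,.044 if 0 else .047); d=w[:2]-p[:2];c,sn=np.cos(p[2]),np.sin(p[2])
    print(nm,w,[c*d[0]+sn*d[1],-sn*d[0]+c*d[1]])
for nm,S,uv in [('top',t,(180,289)),('scene',s,(563,166))]:
    k,o=(8,(235,160)) if nm=='top' else (7,(180,175))
    w=ray(S,np.array(uv)/k+o-.45,.082 if nm=='top' else .077); d=w[:2]-p[:2];c,sn=np.cos(p[2]),np.sin(p[2])
    print('bar',nm,w,[c*d[0]+sn*d[1],-sn*d[0]+c*d[1]])
for nm in 'ts':
    S=t if nm=='t' else s
    im=cv2.imread('pics/%s0.png'%nm); k=8;o=(235,160) if nm=='t' else (190,170)
    im=cv2.resize(im[o[1]:o[1]+85,o[0]:o[0]+95],None,fx=k,fy=k,interpolation=cv2.INTER_CUBIC)
    def pl(P,col):
        q=(proj(S,fx(p,np.array(P)/1e3))+.5-o)*k; cv2.polylines(im,[q.astype(int)],True,col,1)
    pl([[55,155,10],[55,-65,10],[-130,-65,10],[-130,155,10]],(0,0,255))
    pl([[30,-32,22],[-125,-32,22],[-125,32,22],[30,32,22]],(255,0,0))
    pl([[30,-40,40],[30,40,40]],(0,200,0))
    pl([[-62,50,34],[-15,50,34],[-15,154,34],[-62,154,34]],(255,0,255))
    pl([[-56.5,115,75],[-20.5,115,75]],(0,0,0))
    cv2.imwrite('pics/ov%s.png'%nm,im)
E
```

```text
[ 0.58567623 -0.10300975] -1.6477398370965373 [ 0.25  0.08 -0.23  0.01 -0.23 -0.02  0.21 -0.05]
[ 0.58795541 -0.1008469 ] -1.7085760553853537 [ 0.09  0.32  0.02  0.06 -0.11 -0.27 -0.01 -0.26]
[ 0.58655663 -0.10178214] -1.6698421375165136 [-0.1  -0.19 -0.59 -0.23 -0.62 -0.27 -0.18 -0.32 -0.27 -0.08 -0.25 -0.3
 -0.39 -0.54 -0.36 -0.56]
top [ 0.53297505 -0.09946356  0.047     ] [np.float64(-0.053626393849343174), np.float64(0.0007562202439344934)]
scene [ 0.54010353 -0.09803977  0.047     ] [np.float64(-0.04654243236349015), np.float64(0.0023871275056816356)]
bar top [0.55023917 0.01291678 0.082     ] [np.float64(-0.039644380055729456), np.float64(0.11359191153939652)]
bar scene [0.55489702 0.01381976 0.077     ] [np.float64(-0.0350148198278929), np.float64(0.11463023699298276)]
```

View pics/ovt.png

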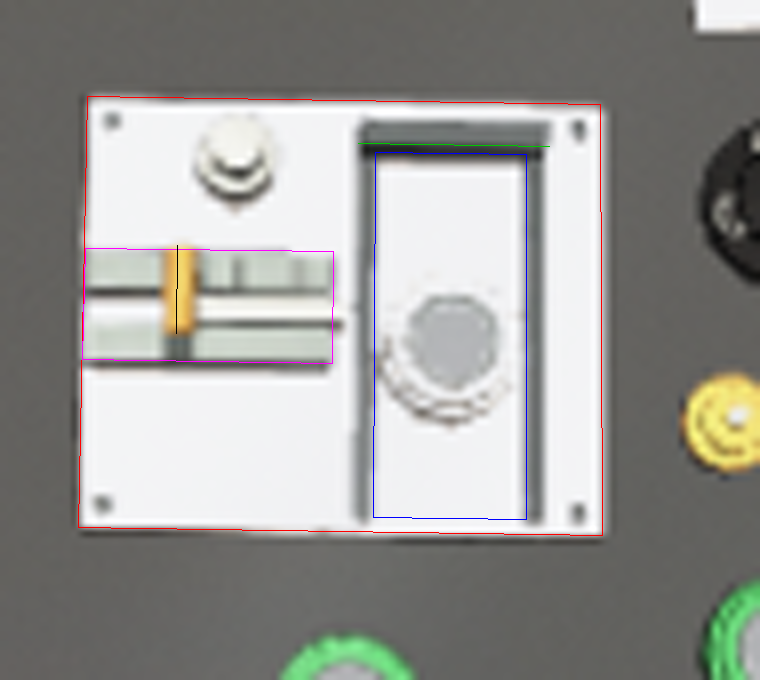

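View pics/ovs.png

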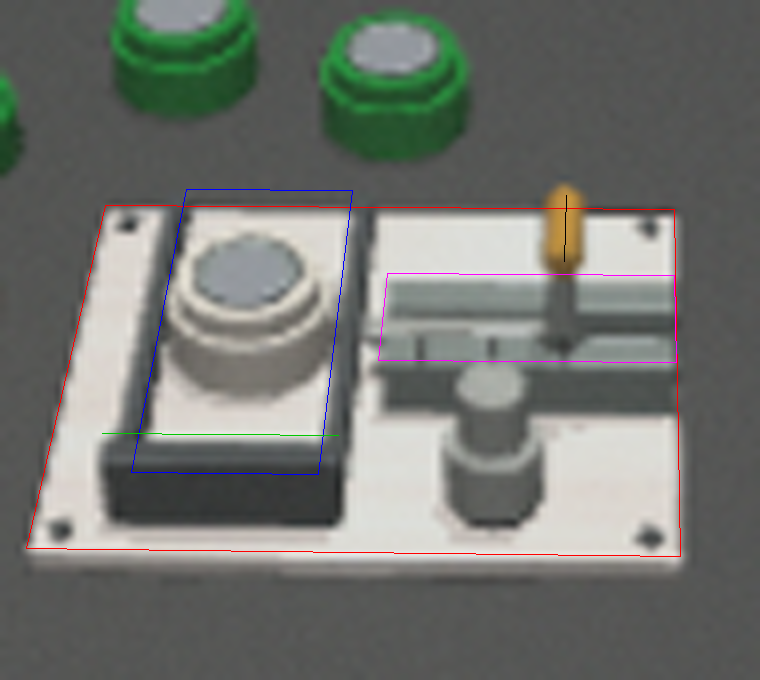

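Run:
```python
from fit import *
print(t['dist_coeffs'],s['dist_coeffs'],K(t),K(s));print(t['camera_from_world'].round(4));print(s['camera_from_world'].round(4))
crop('s0',190,190,240,245,14,'s0d');crop('s0',225,185,285,230,13,'s0e')
crop('t0',275,170,310,230,11,'t0d');crop('t0',240,165,285,215,12,'t0e')
def tri(a,b):
    o=[];d=[]
    for S,u in((t,a),(s,b)):
        T=S['camera_from_world'];c=-T[:3,:3].T@T[:3,3];r=ray(S,u,0)-c;o.append(c);d.append(r/np.linalg.norm(r))
    k=np.linalg.lstsq(np.c_[d[0],-d[1]],o[1]-o[0],rcond=None)[0]
    A,B=o[0]+k[0]*d[0],o[1]+k[1]*d[1];return ((A+B)/2*1e3).round(1),((A-B)*1e3).round(1)
for i in range(4):print(tri(ut[i],us[i]))
f=lambda u:np.array(u)/8+[235,160]-.45
g=lambda u:np.array(u)/7+[180,175]-.45
print('bar',tri(f((180,289)),g((563,166))));print('lens',tri(f((453,340)),g((288,203))))
```

```text
[-0.10842115  0.          0.          0.          0.        ] [0.00577465 0.         0.         0.         0.        ] [[435.86477142   0.         257.8773958 ]
 [  0.         435.86477142 194.32275832]
 [  0.           0.           1.        ]] [[356.17013975   0.         254.75435969]
 [  0.         356.17013975 195.62381547]
 [  0.           0.           1.        ]]
[[-1.4200e-02 -9.9990e-01 -9.0000e-04  1.8100e-02]
 [-9.8650e-01  1.4200e-02 -1.6340e-01  5.6040e-01]
 [ 1.6340e-01 -1.4000e-03 -9.8660e-01  1.3978e+00]
 [ 0.0000e+00  0.0000e+00  0.0000e+00  1.0000e+00]]
[[-7.0000e-04  9.9990e-01 -1.4200e-02  2.1000e-03]
 [ 6.2690e-01 -1.0600e-02 -7.7900e-01 -2.8050e-01]
 [-7.7910e-01 -9.5000e-03 -6.2690e-01  1.4636e+00]
 [ 0.0000e+00  0.0000e+00  0.0000e+00  1.0000e+00]]
(array([645.6,  51.8,   9.2]), array([-0. , -1.1, -0. ]))
(array([ 639. , -169.3,    8.2]), array([ 0.3, -2.5,  0.4]))
(array([ 453.8, -163.8,    7.2]), array([ 0.3, -3.1,  0.4]))
(array([460.3,  57.3,   7.1]), array([-0.1, -1.7, -0.1]))
bar (array([551.5,  13.4,  74.2]), array([-0. , -0.9, -0. ]))
lens (array([533.7, -99.4,  41.7]), array([ 0.1, -1. ,  0.1]))
```

View pics/s0d.png

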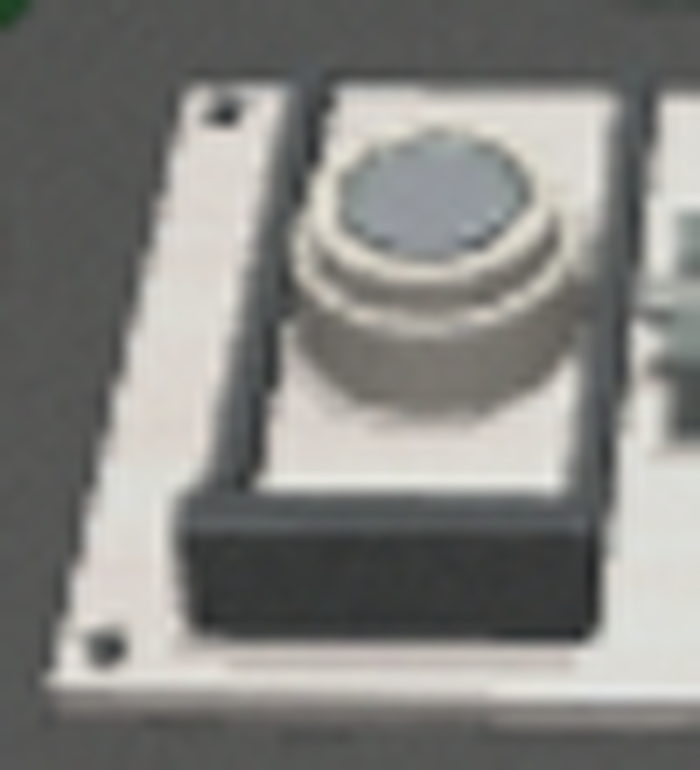

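View pics/s0e.png

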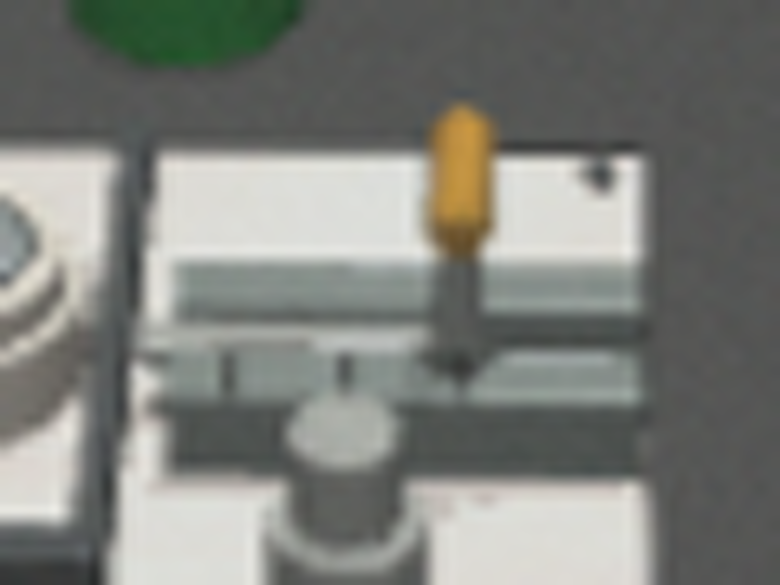

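View pics/t0d.png

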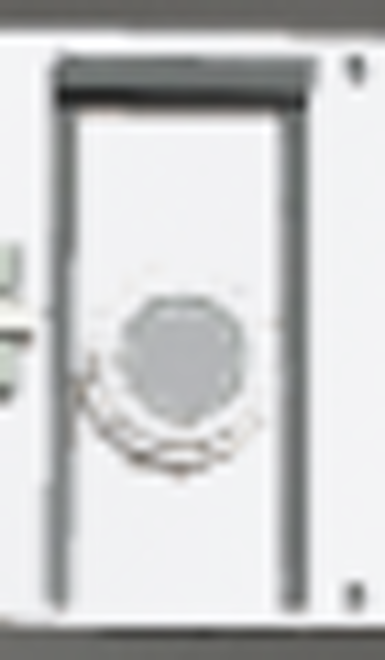

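View pics/t0e.png

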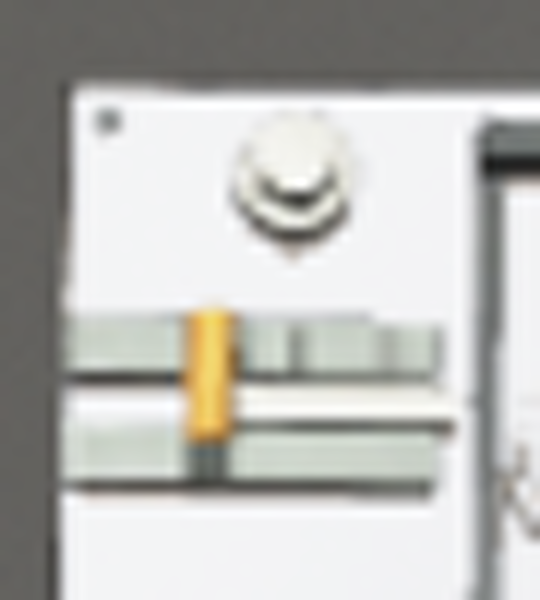

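jog_arm:
  motion:
    - [0, 0, 0, -5.8]
    - [0, 0, 0, -5.8]
    - [0, 0, 0, 0]
  hand: 0

```text
t: 0.35
tcp_pos: [0.1257, 0.5351, 0.2218]
ee_rot: [-179.9, -0.0, 178.5]
force: [0.2, -0.3, -0.2]
width: 0.825
```

```bash
cat > go.py <<'E'
from fit import *
P=np.array([.5860,-.1025,np.radians(-1.66)])  # mostly top camera
def rel(print_=True):
    st=read_state();c,sn=np.cos(P[2]),np.sin(P[2]);d=st['tcp_pos'][:2]-P[:2]
    r=np.array([c*d[0]+sn*d[1],-sn*d[0]+c*d[1],st['tcp_pos'][2]])
    if print_: print('fixture-frame TCP mm',(r*1e3).round(1),'rot',st['ee_rot'].round(2),'F',st['force'].round(1),'w',round(st['width'],3),'t',round(st['t'],2))
    return st,r
def to(x,y,z):
    from scipy.spatial.transform import Rotation as R
    st,_=rel();w=fx(P,[[x,y,z]])[0]/1
    Rm=R.from_euler('xyz',st['ee_rot'],degrees=True).as_matrix()
    print('tool shift',(Rm.T@(w-st['tcp_pos'])*1e3).round(1),'world target',w.round(4))
E
python3 - <<'E'
from go import *
to(-.116,0,.16)
for n,u in [('g1',(278,248)),('g2',(305,257)),('g3',(332,241)),('eyeA',(264,180))]:
    w=ray(t,u,.035);d=w[:2]-P[:2];print(n,(d*1e3).round())
E
```

```text
fixture-frame TCP mm [-478.6  624.   221.8] rot [-1.7993e+02 -2.0000e-02  1.7847e+02] F [ 0.2 -0.3 -0.2] w 0.825 t 0.35
tool shift [-361.2 -624.8   62.4] world target [ 0.47   -0.0991  0.16  ]
g1 [-203.   49.]
g2 [-234.  -39.]
g3 [-183. -129.]
eyeA [25. 91.]
```

jog_arm:
  motion:
    - [-0.01, -0.015, 0, 0]
    - [-0.02, -0.035, 0.003, 0]
    - [-0.02, -0.035, 0.003, 0]
    - [-0.02, -0.035, 0.003, 0]
    - [-0.02, -0.035, 0.003, 0]
    - [-0.02, -0.035, 0.003, 0]
    - [-0.02, -0.035, 0.003, 0]
    - [-0.02, -0.035, 0.003, 0]
    - [-0.02, -0.035, 0.003, 0]
    - [-0.02, -0.035, 0.003, 0]
    - [-0.02, -0.035, 0.003, 0]
    - [-0.02, -0.035, 0.003, 0]
    - [-0.02, -0.035, 0.003, 0]
    - [-0.02, -0.035, 0.003, 0]
    - [-0.02, -0.035, 0.003, 0]
    - [-0.02, -0.035, 0.003, 0]
    - [-0.02, -0.035, 0.003, 0]
    - [-0.02, -0.035, 0.003, 0]
    - [-0.011, -0.015, 0, 0]
    - [0, 0, 0, 0]

```text
t: 2.02
tcp_pos: [0.4699, -0.1029, 0.1703]
ee_rot: [-180.0, -0.1, 178.0]
force: [-1.1, 0.7, 0.6]
width: 0.003
```

Run:
```python
from go import *
to(-.116,0,.06)
snap('top','t1');snap('scene','s1')
crop('t1',235,160,325,260,6,'t1c');crop('s1',180,125,290,250,5,'s1c')
```

```text
fixture-frame TCP mm [-116.    -3.7  170.3] rot [-1.7997e+02 -8.0000e-02  1.7796e+02] F [-1.1  0.7  0.6] w 0.003 t 2.02
tool shift [-1.000e-01  3.800e+00  1.103e+02] world target [ 0.47   -0.0991  0.06  ]
```

View pics/s1c.png

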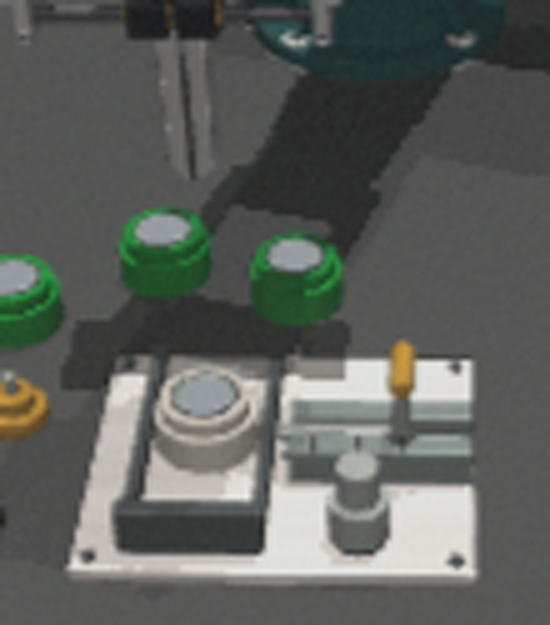

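View pics/t1c.png

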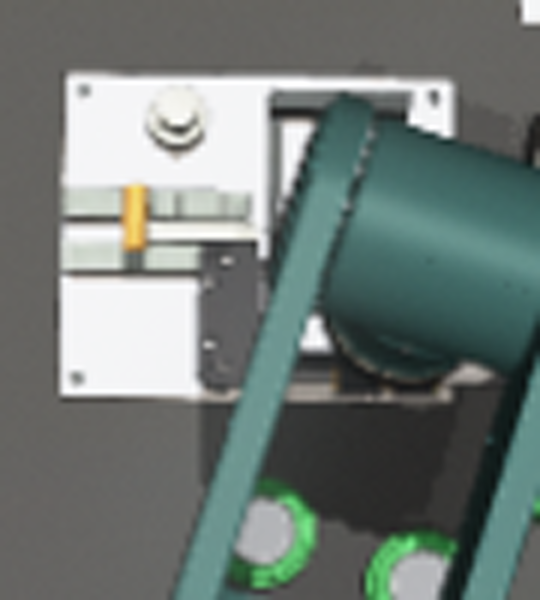

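jog_arm:
  motion:
    - [0, 0.004, 0, -0.4]
    - [0, 0, 0.02, 0]
    - [0, 0, 0.025, 0]
    - [0, 0, 0.025, 0]
    - [0, 0, 0.02, 0]
    - [0, 0, 0.01, 0]
    - [0, 0, 0, 0]
    - [0, 0, 0, 0]

```text
t: 2.78
tcp_pos: [0.469, -0.0945, 0.0719]
ee_rot: [180.0, 0.0, 178.9]
force: [0.0, -0.0, 1.1]
width: 0.004
```

Run:
```python
from go import *
to(-.116,0,.036)
S=snap('scene','s2')
st=read_state();q=st['tcp_pos']-[0,0,.017];print(proj(load('s2'),[q]),proj(load('s1'),[[.4699,-.1029,.1533]]))
crop('s2',180,155,290,250,7,'s2c')
```

```text
fixture-frame TCP mm [-117.2    4.6   71.9] rot [1.7999e+02 1.0000e-02 1.7885e+02] F [ 0.  -0.   1.1] w 0.004 t 2.78
tool shift [-1.1 -4.6 35.9] world target [ 0.47   -0.0991  0.036 ]
[[223.24996171 186.08964974]] [[218.03996578 158.59540772]]
```

View pics/s2c.png

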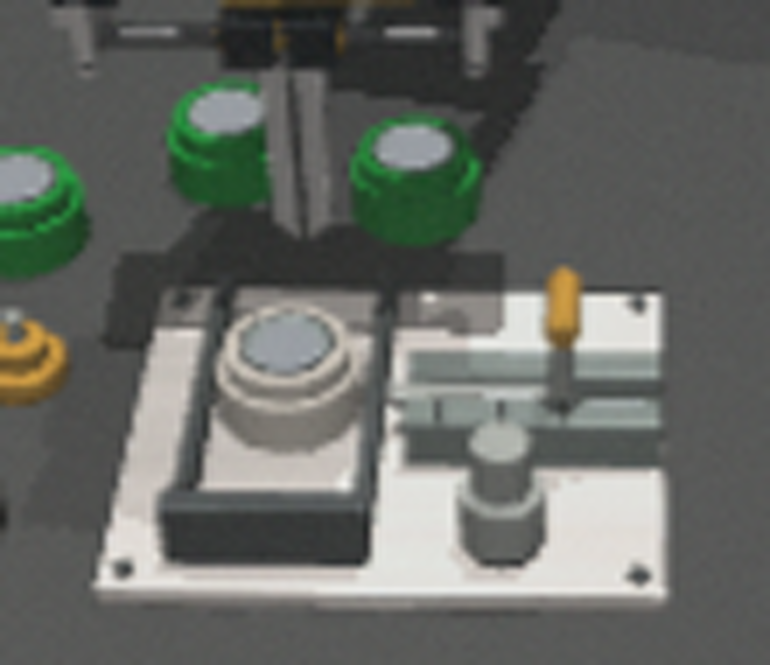

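jog_arm:
  motion:
    - [0, -0.0045, 0.005, 0.5]
    - [0, 0, 0.012, 0]
    - [0, 0, 0.012, 0]
    - [0, 0, 0.006, 0]
    - [0, 0, 0, 0]
    - [0, 0, 0, 0]

```text
t: 3.33
tcp_pos: [0.4693, -0.1003, 0.0369]
ee_rot: [-180.0, 0.0, 178.3]
force: [0.3, -0.8, -0.7]
width: 0.001
```

Run:
```python
from go import *
to(-.096,0,.036)
S=snap('scene','s3')
crop('s3',180,155,290,250,7,'s3c')
```

```text
fixture-frame TCP mm [-116.7   -1.2   36.9] rot [-1.7999e+02  3.0000e-02  1.7826e+02] F [ 0.3 -0.8 -0.7] w 0.001 t 3.33
tool shift [-20.7   1.2   0.9] world target [ 0.49   -0.0997  0.036 ]
```

View pics/s3c.png

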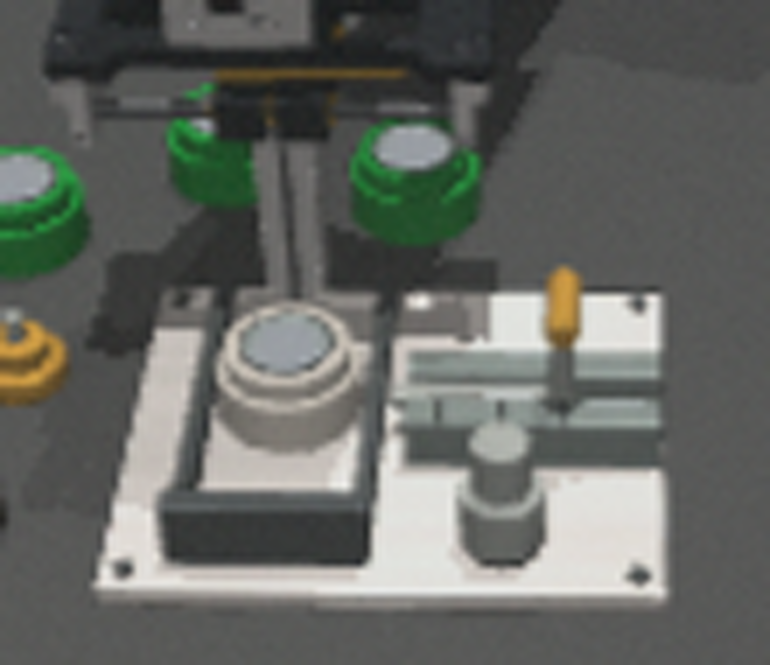

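Run:
```python
from go import *
S=load('s3');q=read_state()['tcp_pos']
print((proj(S,[q+[0,.085,.08],q+[0,-.085,.08]])-[180,155])*7)
```

```text
[[486.09874768  96.30318521]
 [ 72.99116212 100.95550498]]
```

jog_arm:
  motion:
    - [-0.005, 0.001, 0, 0]
    - [-0.008, 0, 0, 0]
    - [-0.008, 0, 0, 0]
    - [-0.006, 0, 0, 0]
    - [-0.003, 0, 0, 0]
    - [0, 0, 0, 0]

```text
t: 3.88
tcp_pos: [0.4998, -0.1, 0.0365]
ee_rot: [180.0, 0.0, 178.3]
force: [0.3, -0.5, 1.0]
width: 0.008
```

jog_arm:
  motion:
    - [-0.003, 0, 0, 0]
    - [-0.005, 0, 0, 0]
    - [-0.005, 0, 0, 0]
    - [-0.005, 0, 0, 0]
    - [-0.005, 0, 0, 0]
    - [-0.005, 0, 0, 0]
    - [-0.003, 0, 0, 0]
    - [-0.001, 0, 0, 0]
    - [0, 0, 0, 0]

```text
t: 4.63
tcp_pos: [0.5315, -0.1009, 0.0364]
ee_rot: [180.0, 0.0, 178.3]
force: [0.4, -0.3, -0.0]
width: 0.003
```

Run:
```python
from go import *
to(-.038,0,.036)
S=snap('scene','s4')
crop('s4',180,155,290,250,7,'s4c')
```

```text
fixture-frame TCP mm [-54.5  -0.   36.4] rot [1.8000e+02 4.0000e-02 1.7828e+02] F [ 0.4 -0.3 -0. ] w 0.003 t 4.63
tool shift [-16.5   0.    0.5] world target [ 0.548  -0.1014  0.036 ]
```

View pics/s4c.png

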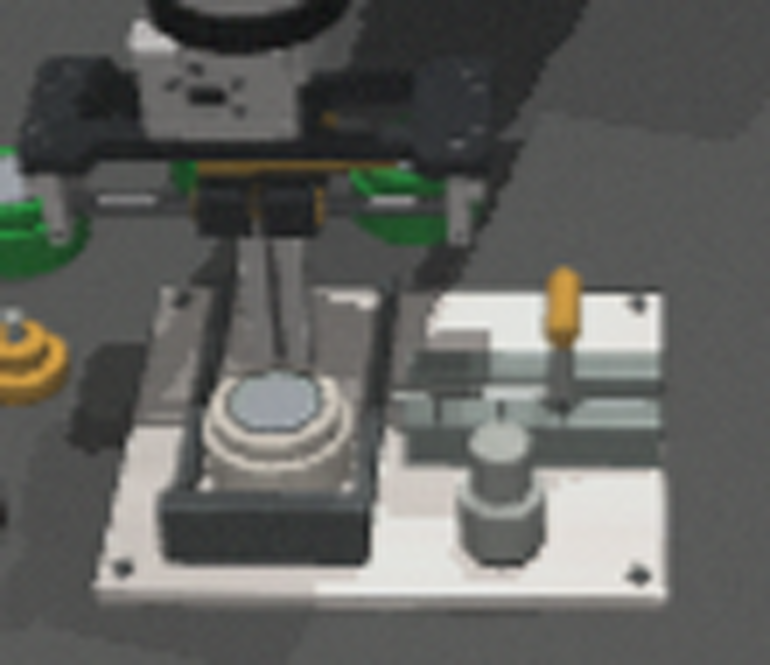

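jog_arm:
  motion:
    - [-0.003, 0, 0, 0]
    - [-0.004, 0, 0, 0]
    - [-0.002, 0, 0, 0]
    - [-0.001, 0, 0, 0]
    - [0, 0, 0, 0]

```text
t: 5.1
tcp_pos: [0.5412, -0.1012, 0.0365]
ee_rot: [180.0, 0.0, 178.3]
force: [-0.8, -0.2, 0.7]
width: 0.005
```

jog_arm:
  motion:
    - [-0.0015, 0, 0, 0]
    - [-0.0015, 0, 0, 0]
    - [0, 0, 0, 0]

```text
t: 5.35
tcp_pos: [0.5443, -0.1013, 0.0365]
ee_rot: [180.0, 0.0, 178.3]
force: [-1.4, -0.4, 1.8]
width: 0.006
```

jog_arm:
  motion:
    - [-0.001, 0, 0, 0]
    - [-0.001, 0, 0, 0]
    - [0, 0, 0, 0]

```text
t: 5.6
tcp_pos: [0.5461, -0.1013, 0.0365]
ee_rot: [180.0, 0.0, 178.3]
force: [-1.5, 0.1, 1.7]
width: 0.007
```

jog_arm:
  motion:
    - [-0.001, 0, 0, 0]
    - [-0.001, 0, 0, 0]
    - [0, 0, 0, 0]

```text
t: 5.85
tcp_pos: [0.548, -0.1014, 0.0365]
ee_rot: [180.0, -0.0, 178.3]
force: [-3.8, 0.7, 2.4]
width: 0.006
```

jog_arm:
  motion:
    - [-0.001, 0, 0, 0]
    - [0, 0, 0, 0]

```text
t: 6.02
tcp_pos: [0.5482, -0.1014, 0.0365]
ee_rot: [180.0, -0.1, 178.3]
force: [-5.5, 0.6, 4.1]
width: 0.006
```

jog_arm:
  motion:
    - [-0.001, 0, 0, 0]
    - [0, 0, 0, 0]

```text
t: 6.18
tcp_pos: [0.5482, -0.1014, 0.0365]
ee_rot: [180.0, -0.3, 178.3]
force: [-7.5, 0.1, 6.3]
width: 0.008
```

Run:
```python
from go import *
rel()
S=snap('scene','s5')
crop('s5',190,190,240,245,12,'s5c')
```

```text
fixture-frame TCP mm [-37.8  -0.   36.5] rot [179.99  -0.26 178.28] F [-7.5  0.1  6.3] w 0.008 t 6.18
```

View pics/s5c.png

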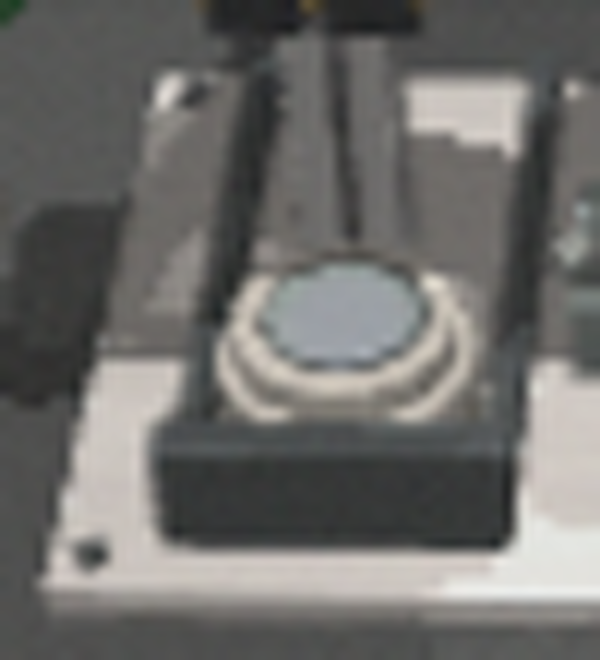

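jog_arm:
  motion:
    - [0.003, 0, 0, 0]
    - [0.006, 0, 0, 0]
    - [0.012, 0, 0, 0]
    - [0.012, 0, 0, 0]
    - [0.007, 0, 0, 0]
    - [0, 0, -0.01, 0]
    - [0, 0, -0.025, 0]
    - [0, 0, -0.03, 0]
    - [0, 0, -0.03, 0]
    - [0, 0, -0.02, 0]
    - [0, 0, -0.008, 0]
    - [0, 0, 0, 0]

```text
t: 7.23
tcp_pos: [0.5121, -0.1008, 0.1629]
ee_rot: [-179.9, 0.4, 178.3]
force: [0.3, 0.7, -1.2]
width: 0.004
```

Run:
```python
from go import *
to(-.0385,.157,.16)
S=snap('scene','s6')
crop('s6',180,175,290,250,7,'s6c')
```

```text
fixture-frame TCP mm [-73.9  -0.4 162.9] rot [-179.91    0.4   178.28] F [ 0.3  0.7 -1.2] w 0.004 t 7.23
tool shift [-35.3 157.5   2.9] world target [0.5521 0.0555 0.16  ]
```

View pics/s6c.png

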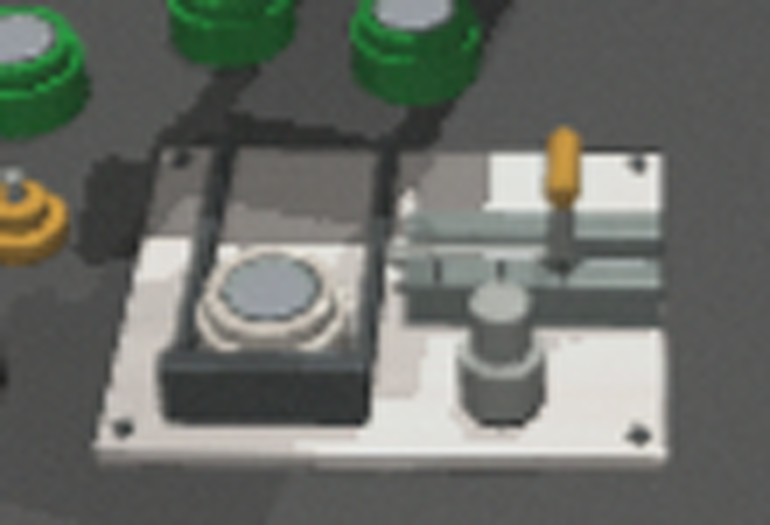

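jog_arm:
  motion:
    - [-0.003, 0.01, 0, 0]
    - [-0.005, 0.025, 0, 0]
    - [-0.007, 0.03, 0, 0]
    - [-0.007, 0.03, 0, 0]
    - [-0.007, 0.03, 0, 0]
    - [-0.005, 0.025, 0, 0]
    - [-0.001, 0.008, 0, 0]
    - [0, 0, 0, 0]
    - [0, 0, 0, 0]

```text
t: 8.03
tcp_pos: [0.5489, 0.0567, 0.1578]
ee_rot: [-180.0, -0.2, 178.3]
force: [-0.7, 0.1, 0.6]
width: 0.004
```

Run:
```python
from go import *
to(-.0385,.157,.075)
S=snap('scene','s7');snap('top','t7')
crop('s7',180,125,290,250,5,'s7c');crop('t7',235,160,325,240,8,'t7c')
```

```text
fixture-frame TCP mm [-41.7 158.  157.8] rot [-1.7995e+02 -1.7000e-01  1.7834e+02] F [-0.7  0.1  0.6] w 0.004 t 8.03
tool shift [-3.4 -1.  82.8] world target [0.5521 0.0555 0.075 ]
```

View pics/s7c.png

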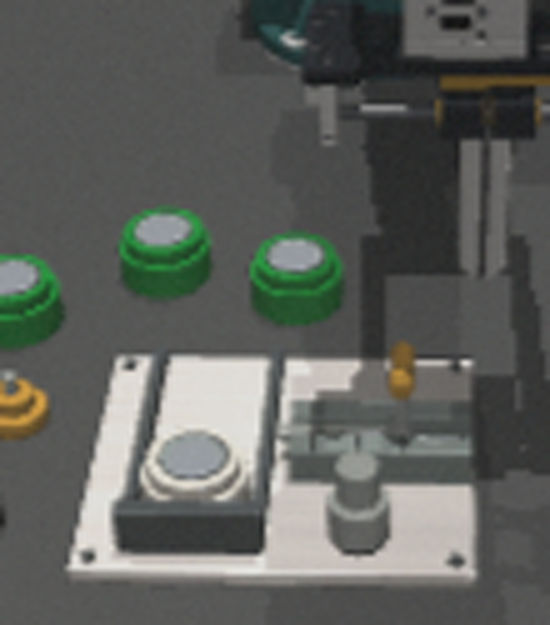

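View pics/t7c.png

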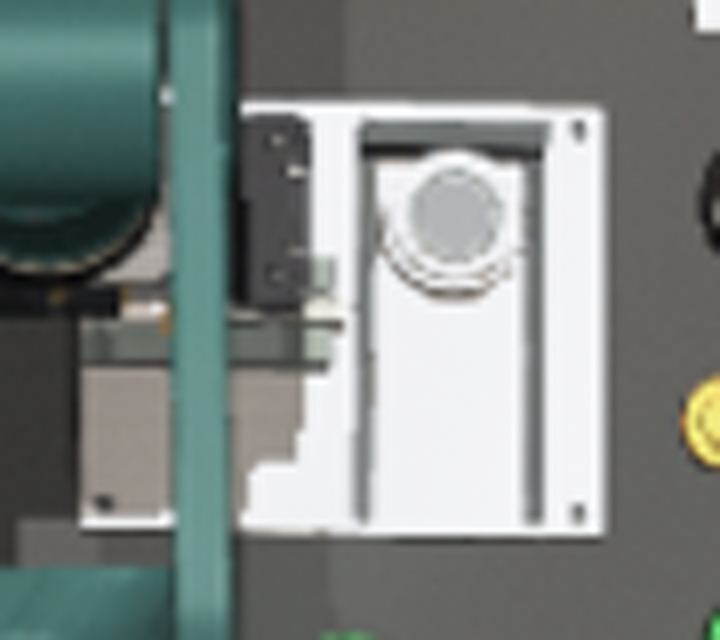

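jog_arm:
  motion:
    - [-0.003, 0, 0.005, 0]
    - [0, 0, 0.015, 0]
    - [0, 0, 0.02, 0]
    - [0, 0, 0.02, 0]
    - [0, 0, 0.015, 0]
    - [0, 0, 0.007, 0]
    - [0, 0, 0, 0]
    - [0, 0, 0, 0]

```text
t: 8.8
tcp_pos: [0.5529, 0.0559, 0.0776]
ee_rot: [180.0, -0.0, 178.2]
force: [0.0, 0.2, -0.8]
width: 0.006
```

Run:
```python
from go import *
to(-.0385,.145,.075)
S=snap('scene','s8')
crop('s8',200,145,310,240,7,'s8c')
```

```text
fixture-frame TCP mm [-37.7 157.3  77.6] rot [180.    -0.   178.21] F [ 0.   0.2 -0.8] w 0.006 t 8.8
tool shift [  0.8 -12.3   2.6] world target [0.5517 0.0436 0.075 ]
```

View pics/s8c.png

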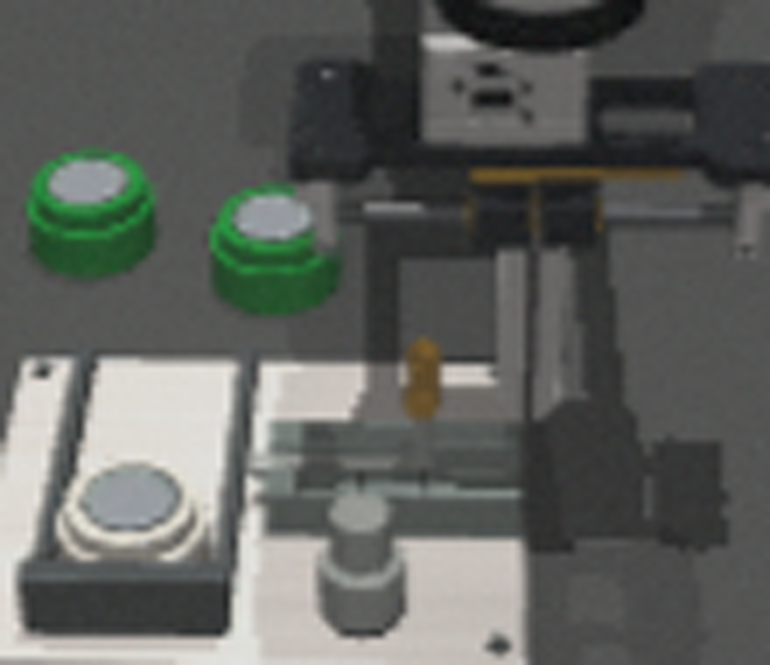

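jog_arm:
  motion:
    - [0, -0.005, 0.003, 0]
    - [0, -0.007, 0, 0]
    - [0, -0.005, 0, 0]
    - [0, -0.003, 0, 0]
    - [0, 0, 0, 0]

```text
t: 9.27
tcp_pos: [0.5523, 0.0356, 0.0749]
ee_rot: [-180.0, 0.0, 178.2]
force: [-0.0, 0.2, -1.4]
width: 0.006
```

jog_arm:
  motion:
    - [0, -0.003, 0, 0]
    - [0, -0.003, 0, 0]
    - [0, -0.003, 0, 0]
    - [0, -0.003, 0, 0]

```text
t: 9.6
tcp_pos: [0.5521, 0.0311, 0.0749]
ee_rot: [179.2, 0.0, 178.3]
force: [0.8, 18.3, 1.8]
width: 0.004
```

jog_arm:
  motion:
    - [0, -0.003, 0, 0]
    - [0, -0.003, 0, 0]
    - [0, -0.003, 0, 0]
    - [0, -0.003, 0, 0]

```text
t: 9.93
tcp_pos: [0.5515, 0.0131, 0.0747]
ee_rot: [180.0, 0.0, 178.3]
force: [0.3, -0.4, 0.3]
width: 0.006
```

jog_arm:
  motion:
    - [0, -0.003, 0, 0]
    - [0, -0.003, 0, 0]
    - [0, -0.003, 0, 0]
    - [0, -0.002, 0, 0]

```text
t: 10.27
tcp_pos: [0.5513, 0.0063, 0.0747]
ee_rot: [179.3, 0.0, 178.3]
force: [0.5, 16.6, 2.0]
width: 0.007
```

jog_arm:
  motion:
    - [0, -0.003, 0, 0]
    - [0, -0.003, 0, 0]
    - [0, -0.003, 0, 0]
    - [0, -0.002, 0, 0]

```text
t: 10.6
tcp_pos: [0.5508, -0.0093, 0.0746]
ee_rot: [180.0, 0.0, 178.3]
force: [0.3, 1.9, 0.4]
width: 0.001
```

Run:
```python
from go import *
to(-.0385,.084,.075)
S=snap('scene','s9')
crop('s9',180,145,290,240,7,'s9c')
```

```text
fixture-frame TCP mm [-37.9  92.2  74.6] rot [1.7996e+02 1.0000e-02 1.7829e+02] F [0.3 1.9 0.4] w 0.001 t 10.6
tool shift [ 0.6 -8.2 -0.4] world target [ 0.5499 -0.0174  0.075 ]
```

View pics/s9c.png

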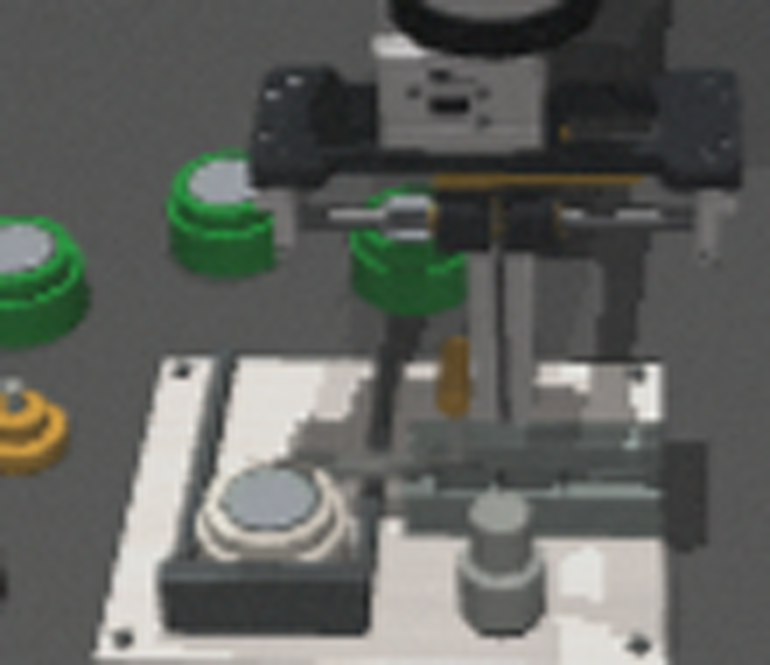

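jog_arm:
  motion:
    - [0, -0.002, 0, 0]
    - [0, -0.002, 0, 0]
    - [0, -0.001, 0, 0]
    - [0, 0, 0, 0]

```text
t: 10.98
tcp_pos: [0.5505, -0.0152, 0.0743]
ee_rot: [-180.0, -0.0, 178.2]
force: [0.5, -0.2, 0.4]
width: 0.005
```

jog_arm:
  motion:
    - [0, -0.001, 0, 0]
    - [0, -0.001, 0, 0]
    - [0, 0, 0, 0]

```text
t: 11.23
tcp_pos: [0.5505, -0.0158, 0.0744]
ee_rot: [179.9, -0.0, 178.3]
force: [0.6, 3.0, -0.0]
width: 0.004
```

jog_arm:
  motion:
    - [0, -0.001, 0, 0]
    - [0, -0.001, 0, 0]
    - [0, 0, 0, 0]

```text
t: 11.48
tcp_pos: [0.5505, -0.016, 0.0744]
ee_rot: [179.7, -0.0, 178.3]
force: [0.3, 6.8, 0.6]
width: 0.003
```

jog_arm:
  motion:
    - [0, -0.001, 0, 0]
    - [0, 0, 0, 0]
    - [0, 0.005, 0, 0]
    - [0, 0.012, 0, 0]
    - [0, 0.02, 0, 0]
    - [0, 0.02, 0, 0]
    - [0, 0.01, 0, 0]
    - [0, 0, -0.01, 0]
    - [0, 0, -0.025, 0]
    - [0, 0, -0.03, 0]
    - [0, 0, -0.03, 0]
    - [0.01, 0.02, -0.02, 0]
    - [0.01, 0.03, 0, 0]
    - [0.01, 0.035, 0, 0]
    - [0.01, 0.035, 0, 0]
    - [0.01, 0.035, 0, 0]
    - [0.005, 0.03, 0, 0]
    - [0, 0.015, 0, 0]
    - [0, 0, 0, 0]

```text
t: 13.07
tcp_pos: [0.5033, 0.2513, 0.1903]
ee_rot: [180.0, 0.1, 178.5]
force: [-0.0, -1.3, 0.3]
width: 0.002
```

Run:
```python
from go import *
rel()
snap('scene','s10');snap('top','t10')
crop('s10',180,175,290,250,7,'s10c');crop('t10',235,160,325,240,8,'t10c')
```

```text
fixture-frame TCP mm [-92.9 351.2 190.3] rot [1.7997e+02 7.0000e-02 1.7849e+02] F [-0.  -1.3  0.3] w 0.002 t 13.07
```

View pics/s10c.png

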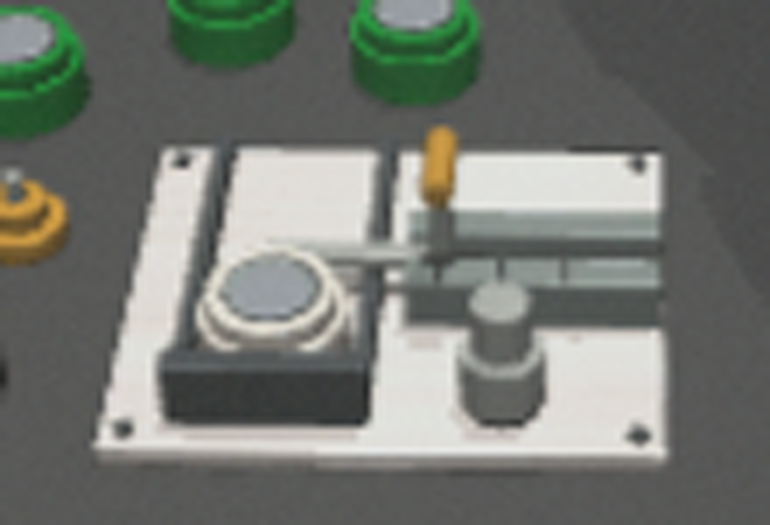

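View pics/t10c.png

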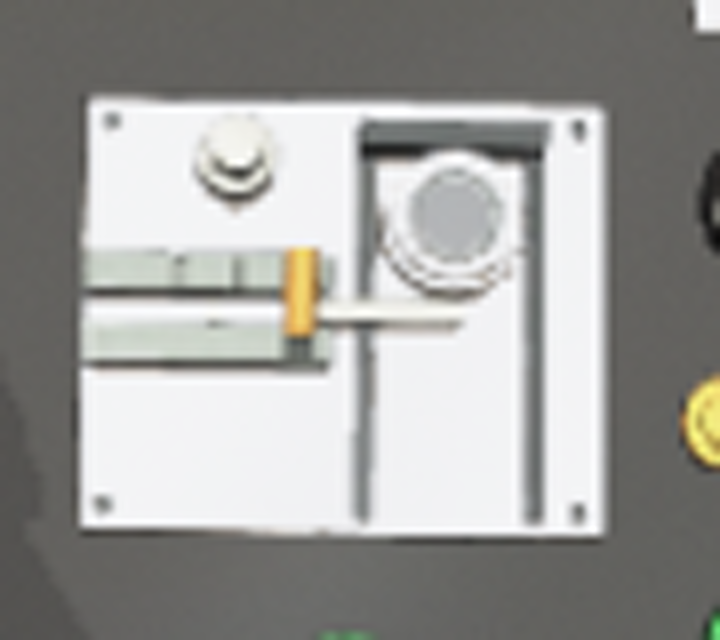

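Run:
```python
from h import *
a=load('t0')['img'].astype(int);b=load('t10')['img'].astype(int);d=np.abs(a-b).max(2)>60
print([(n,int(d[y-10:y+10,x-10:x+10].sum())) for n,x,y in [('eyeA',264,180),('turret',333,185),('knob',326,213),('eyeB',394,205),('obj',145,198),('screw',145,248),('g1',278,248),('g2',305,257),('g3',332,241),('g4',286,143)]])
print(job_done(),read_state()['t'])
```

```text
[('eyeA', 0), ('turret', 0), ('knob', 0), ('eyeB', 0), ('obj', 103), ('screw', 120), ('g1', 0), ('g2', 0), ('g3', 0), ('g4', 0)]
the job is handed in; nothing more can be done
the job is handed in; nothing more can be done
```

View pics/t10.png

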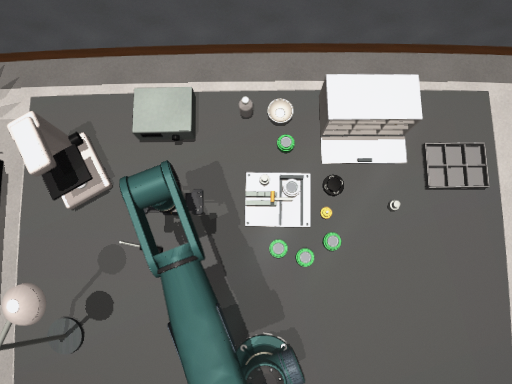

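I pushed the holder home against the fence with closed fingers. Then I pushed the lever's crossbar through the first detent to the second stop, backed off clear of everything and handed the job in at about 13 s.

**Holder:** It stopped with the tool at x = -37.8 mm in the fixture's frame, where I expected about -38. A further 2 mm of commanded push moved the tool only 0.2 mm, while the force rose to 7.5 N. The top picture shows the holder touching the fence.

**Lever:** The tool stopped advancing at the end stop, with the force rising to about 7 N. In the top picture the bar moved about 49 mm from parked. After the arm let go it stayed there, with the tongue across the channel behind the holder.

**Other parts:** The before and after top pictures show no change at eyepieces A and B, the turret, the focus knob or the green look-alikes. The comparison did flag the objective and the screwdriver. The last picture shows the arm covering both, so I could not confirm them by image. The fingers never came near either.

**Disagreements:** The scene camera placed things about 1 px (roughly 4 to 5 mm) from where the fixture fit put them, so I relied on the top camera and contact. Getting out of the detents read up to 18 N, against the roughly 5 N stated, which is still well under the limits.

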